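# Unclip the battery panel of a gauge transmitter and take out the spent pack

### The arm

A 6-joint arm with a two-finger parallel gripper is mounted at the origin on a cart in front of the work surface, level with it; the furniture and walls round the work are solid. World frame = base frame: x ahead of the robot, y to its left, z up, the work surface at z = 0. Lengths are in m, angles in rad, forces in N, time in s.
With the tool pointing down it reaches from about 0.375 to 0.925 m from the base axis. Payload 5.7 kg.
Tool frame: the origin (TCP) lies on the centre line of the jaws, within the pads' length; the fingertips stand 8 mm ahead of it and the grasp point (between the pads) lies 11 mm behind it; z points along the fingers, y is the line along which they close (so a half turn about z gives the same grasp; the last joint's range is limited). The gripper opens to 88 mm and grips with 3 to 60 N. Pads are 20 mm wide; open, the fingers measure 115 mm over their backs; the gripper's body (75 mm by 178 mm) begins 61 mm behind the grasp point.
Start: joints at [1.196, 0.359, 1.51, -0, 1.272, -0.115], TCP at [0.154, 0.58, 0.192] pointing down, gripper open.
Joint ranges: [-2.97, 2.97], [-1.01, 2.36], [0.21, 2.38], [-0.96, 4.11], [0.2, 2.71], [-2.98, 2.98]. Speed limits (rad/s): [2.39, 2.39, 3.14, 3.14, 3.14, 3.14].

### API

Orientations are given as a unit quaternion [w, x, y, z].
In Python, from workcell import telemetry, camera, arm gives the robot as it stands.
- The arm moves only by the shell command python3 -m pendant 'ROWS' [OPENING]. ROWS is JSON, a list that holds one entry, the list of rows, each a list of 6 numbers: the shift along the world's x, y, z in cm, then the turn, a rotation vector about the world's x, y, z in degrees. In form: [[[x, y, z, rx, ry, rz], ...]]. A call has 1 to 20 rows; each row shifts and turns the commanded pose from where the row before left it; what a row does not reach is not made up. A row lasts 1/10 s, in which the tool goes at most 50 mm and 8.59 degrees, less where a joint would pass 70% of its speed; a pose out of reach is approached as far as the arm can. A call is refused whole if a number of a shift passes 5 or a number of a turn 8.59, either way. A call with a gripper value outside its range is refused whole. OPENING is the opening, from -1 (shut) to 1 (fully open), set as the call begins (- or left out, the last holds). The fingers move at their own pace and stop on an object; the grip force is fixed at half the most. Time passes only in rows, so rows that do not move let the fingers close. It gives the time, the measured TCP pose, the force, the opening and the grip force at its end, in the units of the state.
- telemetry.observe(): the state, without advancing time (a new reading comes with each control period).
- camera(name): name is "side" or "top"; returns a dict with "img" (420x560x3 uint8, red, green, blue), "K" (3x3 intrinsics, pixels), "xyz" and "attitude" of the camera in the world. Camera axes: x right, y down, z forward; pixel columns grow to the right and rows downward; lengths in m; the calibration is good to about 2 mm. A picture is of the moment at which its call begins. There is no depth.
- arm.finish_job(): hands the job in; it is judged then, once.
The state is a dict: "clock": time; "joint_positions": joint angles; "qvel": joint speeds; "tau": joint torques, N m; "position": TCP position; "ee_rot": TCP orientation; "force": force on the tool from outside, world axes, zero at the start; "moment": the same for the moment, N m; "gripper_width": finger opening in m; "grasp_force": force on a finger pad.
Only numpy, scipy, OpenCV 4.12 (cv2) and the standard library are available. Lean on these libraries where they do the work, as an engineer would, in place of code of your own. Each camera call takes 0.05 s, during which the arm holds its last target. There are 200 camera calls.

### The job

The battery pack of the grey gauge transmitter is spent. Press the panel's orange snap tab in towards the black finger rib to unhook it, tip the panel up at that end, lift it off and set it down flat, outer side up, on bare bench; then lift out the blue battery pack and put it in the red tray. Keep the transmitter on its spot, and leave the feeler gauge, the screwdriver and the oiler alone.

Things in the scene. Friction and masses are not known exactly. Their poses are not given: they have to be found in the camera images.
- unit: Gauge transmitter: dark grey box, 2 kg, lying loose on its face on the bench (about 10 N push it along), 158 x 119 x 55 mm over its black rubber bumpers and feet. Origin: on the bench under the middle of the battery panel. x runs along the box from its tab end (-x, nearest the robot at yaw 0) to its far end; z up. The flat deck, flush with the panel, is 52 mm above the bench.
- unit_bay (a point): Middle of the battery bay's floor, 10 mm above the bench, under the panel (unit x = 0, y = 0). The bay is 88 mm wide in y, x -52 to +52 mm, open at the top. Round its rim at the tab end runs a ledge, 44 to 48 mm above the bench, that holds the tab's hook down.
- unit_lip (a point): Edge of the lip at the far end of the panel's seat: unit x = +59.5 mm, 48 mm above the bench. The panel's two tongues reach 8 mm under it. With the tab pressed, turn the panel about this edge (tab end up) by about 0.4 rad until ribs and tab foot are clear of the deck, then draw it some 15 mm towards -x to free the tongues and lift it away.
- panel: Black battery panel, loose, 100 g: plate 114 x 97 x 4 mm, underside 32 mm above the feet of its two ribs, on which it stands level on a bench. Origin: level with the feet, under the plate's middle. It starts fitted: origin 16 mm above the unit's, axes parallel. Plate x -58 to +57 mm, top 36 mm above the origin; tongue tips at x = +67.5 mm. Play in its seat: 1 mm to -x, 1.5 mm to +x.
- panel_rib (a point): Middle of the far (+x) face of the fixed black finger rib on the panel: 7 mm thick, 30 mm wide in y, rising 16 mm above the plate top; panel x = -4 mm, y = 0, 8.5 mm above the plate top. One finger on this face and one on the thumb piece squeeze the tab in and hold the panel.
- panel_grip (a point): Where to centre a squeezing grip from above: panel x = -22 mm, y = 0, 8.5 mm above the plate top; midway between the rib's far face and the thumb piece's outer face when the tab is fully pressed.
- tab_thumb (a point): Middle of the outer (-x) face of the snap tab's orange thumb piece: 26 mm wide in y, 0 to 17 mm above the plate top. Released it is 48 mm (in panel x) from the rib's far face, fully pressed about 38 mm. It moves with the tab.
- tab (a joint): Bending of the orange snap tab, rad: 0 = hooked, 0.25 = at its inner stop. It grows as the thumb piece goes towards the rib (panel +x), about a root 41 mm below it. The hook is clear of the ledge from about 0.2; the tab springs back when let go. About 2 N on the thumb piece start it, 7 N bring it to the stop.
- pack: Spent battery pack, loose blue block with a white band, 160 g, 70 (x) x 32 (y) x 32 (z) mm. Origin: middle of its underside. It starts in the bay at unit x = +10 mm, y = 0, 10 mm above the bench, axes parallel, with 1 mm of play in a low cradle: ends 12 mm high, guides at the corners of the long sides 7 mm high. 28 mm of bay lie free on either long side.
- tray: Shallow red plastic tray with a black liner, fixed, 100 (x) x 140 (y) x 34 mm (165 mm in y over its end grips), open at the top. Origin: under its middle; z up. Inside 92 x 132 mm, floor 4 mm above the bench, walls to 34 mm. It stands left (+y) of the unit; between them lies a strip of bare bench at least 115 mm wide in y and over 0.2 m long in x, where the panel can be set down lengthwise.
- feeler: Steel feeler gauge, 15 x 95 x 10 mm, lying along y on the bench to the right behind the unit. Origin: middle of its underside.
- driver: Screwdriver with an orange handle, 22 x 182 x 22 mm, lying along y on the bench behind the parts case on the right. Origin: middle of its underside.
- oiler: Small white oil bottle with a long red spout and a yellow label, 42 mm across, 157 mm tall, standing on the bench to the right behind the unit. Origin: middle of its underside.

How it is judged:
By the outcome, as a careful person would: the job done as asked, in the order asked, and still so for the second after the job is handed in, with the robot touching nothing.
It also fails if it takes over 54 s, if anything falls off the work surface, if the arm or the gripper's body presses on something with over 40 N, if the wrist force passes 120 N, or if a joint passes its speed limit or range.

## Working session

There is one attempt and no reset: what is moved stays moved. The work goes in short steps, Python scripts to look and compute and a shell command to move; the robot and the scene stay as the last step left them, time stands still between calls to the robot, and variables do not carry over. Pictures are saved under pics/ and viewed, at most 12 in all, crops included, and the job is handed in when it is done.

```bash
mkdir -p pics; cat > h.py <<'E'
import numpy as np,cv2
from scipy.spatial.transform import Rotation as R
from workcell import telemetry,camera,arm
def q2m(q): return R.from_quat([q[1],q[2],q[3],q[0]]).as_matrix()
def snap(n,f):
    c=camera(n); cv2.imwrite('pics/'+f,c['img'][:,:,::-1]); return c
def rot(c):
    a=np.array(c['attitude'],float); return a if a.shape==(3,3) else q2m(a)
def onplane(c,uv,z):
    d=rot(c)@np.linalg.inv(np.array(c['K']))@np.array([uv[0],uv[1],1.]); o=np.array(c['xyz'])
    return o+d*(z-o[2])/d[2]
def proj(c,p):
    q=np.array(c['K'])@(rot(c).T@(np.array(p)-np.array(c['xyz']))); return q[:2]/q[2]
E
python3 - <<'E'
from h import *
import pickle
for n in('top','side'):
    c=snap(n,n+'0.png'); pickle.dump(c,open(n+'0.pkl','wb')); print(n,c['xyz'],c['attitude'],np.array(c['K']).tolist())
s=telemetry.observe(); print(s['clock'],s['position'],s['ee_rot'],s['gripper_width'])
E
```

```text
top [0.37346097 0.06449941 1.05050374] [-0.05823518  0.71284049 -0.69428897  0.08018679] [[396.7149774025589, 0.0, 277.0593115948596], [0.0, 396.7149774025589, 209.5055981607256], [0.0, 0.0, 1.0]]
side [ 0.55244371 -0.75474416  0.70228164] [-0.43987614  0.89786134 -0.00891681  0.01656754] [[445.95888520519617, 0.0, 285.86593204557255], [0.0, 445.95888520519617, 216.1083352343415], [0.0, 0.0, 1.0]]
0.1 [0.15393083 0.57924818 0.1916232 ] [-1.79739897e-04  1.29542363e-01  9.91573573e-01 -7.69702926e-04] 0.08780734256262383
```

View pics/top0.png

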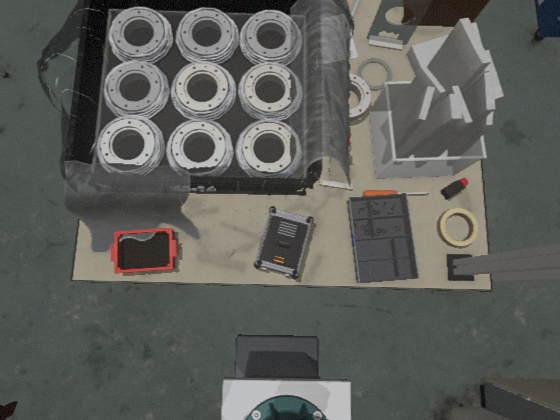

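View pics/side0.png

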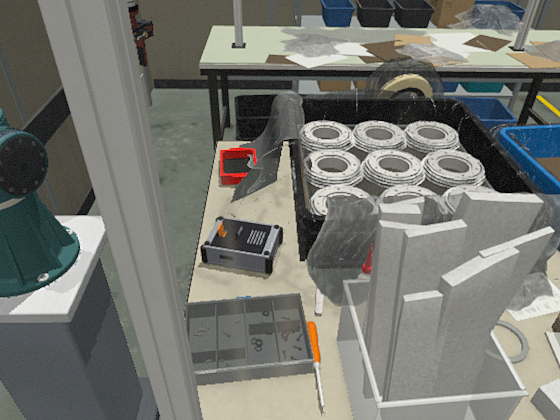

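The top view shows the unit near (284,242), its orange tab at about (279,259) towards the robot, and the tray at (144,250). The side view shows the tab at (222,228), the unit at (242,245) and the tray at (238,165). The strip between unit and tray is bare.

```bash
python3 - <<'E'
from h import *
import pickle
t=pickle.load(open('top0.pkl','rb'));s=pickle.load(open('side0.pkl','rb'))
print('base',proj(t,[0,0,0]),'tcp',proj(t,[.154,.58,.19]))
for c in(t,s):
    hsv=cv2.cvtColor(c['img'],cv2.COLOR_RGB2HSV)
    o=cv2.inRange(hsv,(8,140,120),(22,255,255))
    n,l,st,ce=cv2.connectedComponentsWithStats(o)
    for i in range(1,n):
        if st[i][4]>8: print('or',st[i],ce[i].round(1))
    r=cv2.inRange(hsv,(0,150,100),(6,255,255))|cv2.inRange(hsv,(174,150,100),(180,255,255))
    n,l,st,ce=cv2.connectedComponentsWithStats(r)
    i=max(range(1,n),key=lambda i:st[i][4]); print('red',st[i],ce[i])
    pts=np.argwhere(l==i)[:,::-1].astype(np.float32)
    box=cv2.boxPoints(cv2.minAreaRect(pts)); print([onplane(c,p,.034).round(4).tolist()[:2] for p in box])
a=cv2.resize(t['img'][195:290,240:335],(570,570),interpolation=cv2.INTER_CUBIC)
b=cv2.resize(s['img'][205:280,190:295],(798,570),interpolation=cv2.INTER_CUBIC)
cv2.imwrite('pics/a.png',a[:,:,::-1]);cv2.imwrite('pics/b.png',b[:,:,::-1])
E
```

```text
base [285.61820019 446.27760184] tcp [6.02894675e-02 3.94909731e+02]
or [364 190  33   6 143] [378.3 192.4]
or [274 259  10   4  19] [278.3 260.7]
red [115 229  62  44 465] [142.8688172 251.4172043]
[[0.5063, 0.4539], [0.5215, 0.2967], [0.417, 0.2822], [0.4029, 0.4365]]
or [218 223   9  14  73] [221.2 230.3]
or [307 321  13  42 303] [313.5 339.9]
red [220 147  37  38 628] [233.90923567 163.72611465]
[[0.3987, 0.438], [0.509, 0.4564], [0.5213, 0.2575], [0.4234, 0.2436]]
```

View pics/a.png

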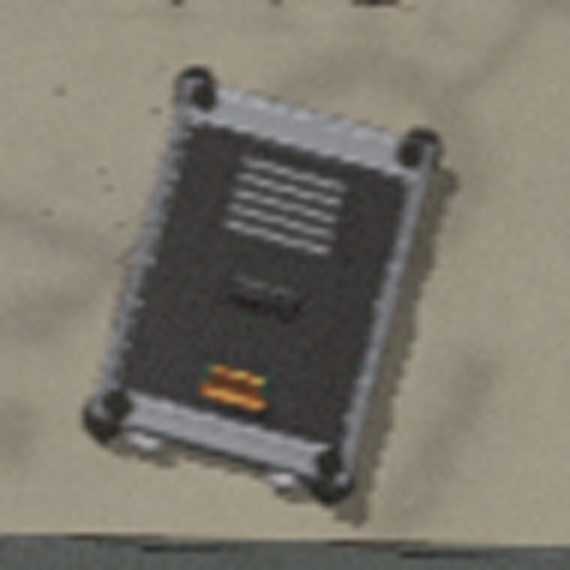

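View pics/b.png

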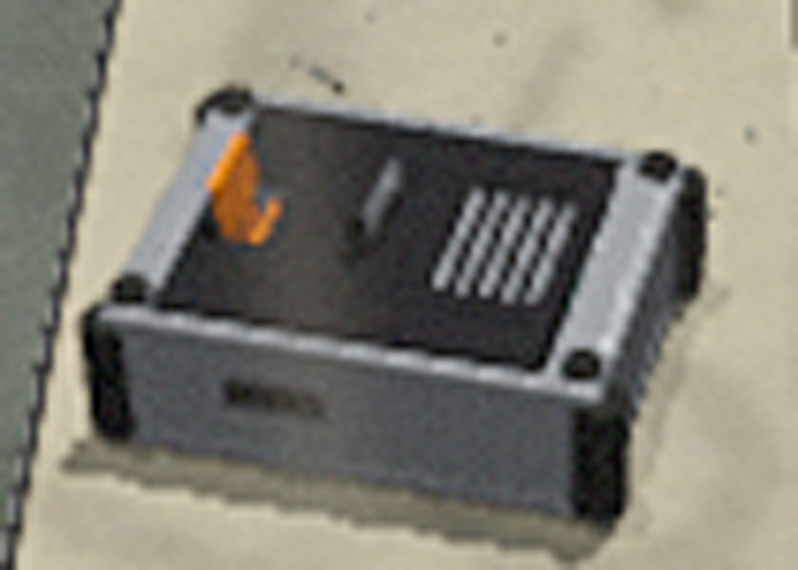

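The crops show the panel's four corners at deck height: crop a has (190,122), (408,180), (340,447) and (130,385); crop b has (250,108), (622,160), (548,370) and (160,303). The orange thumb piece and the rib stand in line along the panel's middle.

```bash
python3 - <<'E'
from h import *
import pickle
t=pickle.load(open('top0.pkl','rb'));s=pickle.load(open('side0.pkl','rb'))
A=[(190,122),(408,180),(340,447),(130,385)];B=[(250,108),(622,160),(548,370),(160,303)]
FA=[(197,88),(420,148),(328,462),(110,405)];FB=[(233,100),(660,162),(582,362),(130,287)]
def un(p,k,o): return (np.array(p)+.5)/k-.5+o
for nm,c,L,k,o,z in(('top',t,A,6,(240,195),.052),('side',s,B,7.6,(190,205),.052),('topfeet',t,FA,6,(240,195),.055),('sidefeet',s,FB,7.6,(190,205),.055)):
    P=np.array([onplane(c,un(p,k,o),z)[:2] for p in L]); print(nm,P.round(4).tolist(),P.mean(0).round(4))
    print(' edges',[np.round(np.linalg.norm(P[i]-P[(i+1)%4]),4) for i in range(4)])
    D=P-np.roll(P,-1,0); ang=np.degrees(np.arctan2(D[:,1],D[:,0])); print(' ang',ang.round(1))
def tri(a,b):
    M=[];
    rs=[]
    for c,uv in((t,a),(s,b)):
        d=rot(c)@np.linalg.inv(np.array(c['K']))@np.array([*uv,1.]);d/=np.linalg.norm(d);rs.append((np.array(c['xyz']),d))
    (o1,d1),(o2,d2)=rs; x=np.linalg.lstsq(np.c_[d1,-d2],o2-o1,rcond=None)[0]; p,q=o1+x[0]*d1,o2+x[1]*d2
    return ((p+q)/2).round(4),np.linalg.norm(p-q).round(4)
# thumb top middle of front edge; rib
print('thumbtop',tri(un((232,403),6,(240,195)),un((226,160),7.6,(190,205))))
print('thumbA z=.069',onplane(t,un((232,400),6,(240,195)),.069), 'rib z.068',onplane(t,un((265,300),6,(240,195)),.062))
print('ribtopface B z=.068 ends',onplane(s,un((393,162),7.6,(190,205)),.068),onplane(s,un((358,235),7.6,(190,205)),.068))
E
```

```text
top [[0.5577, 0.0502], [0.5353, -0.0432], [0.4221, -0.0158], [0.4455, 0.0723]] [0.4901 0.0159]
 edges [np.float64(0.0961), np.float64(0.1165), np.float64(0.0912), np.float64(0.1144)]
 ang [  76.5  -13.6 -104.9  168.8]
side [[0.4429, 0.0737], [0.5578, 0.0478], [0.5364, -0.0463], [0.4245, -0.0171]] [0.4904 0.0145]
 edges [np.float64(0.1178), np.float64(0.0965), np.float64(0.1157), np.float64(0.0927)]
 ang [ 167.3   77.2  -14.6 -101.5]
topfeet [[0.572, 0.0476], [0.5488, -0.0479], [0.4156, -0.0106], [0.4368, 0.0803]] [0.4933 0.0174]
 edges [np.float64(0.0984), np.float64(0.1383), np.float64(0.0934), np.float64(0.1391)]
 ang [  76.3  -15.7 -103.1  166.4]
sidefeet [[0.4379, 0.0739], [0.5693, 0.0431], [0.546, -0.0463], [0.4158, -0.0135]] [0.4922 0.0143]
 edges [np.float64(0.135), np.float64(0.0924), np.float64(0.1343), np.float64(0.0902)]
 ang [ 166.8   75.4  -14.1 -104.2]
thumbtop (array([0.4392, 0.0303, 0.0663]), np.float64(0.0021))
thumbA z=.069 [0.43921211 0.03022041 0.069     ] rib z.068 [0.48141336 0.0171564  0.062     ]
ribtopface B z=.068 ends [0.48986494 0.0273257  0.068     ] [ 0.48141516 -0.00603659  0.068     ]
```

```bash
python3 -m pendant '[[[1.97,-3.49,0,0,0,-5.54],[1.97,-3.49,0,0,0,-5.54],[1.97,-3.49,0,0,0,-5.54],[1.97,-3.49,0,0,0,-5.54],[1.97,-3.49,0,0,0,-5.54],[1.97,-3.49,0,0,0,-5.54],[1.97,-3.49,0,0,0,-5.54],[1.97,-3.49,0,0,0,-5.54],[1.97,-3.49,0,0,0,-5.54],[1.97,-3.49,0,0,0,-5.54],[1.97,-3.49,0,0,0,-5.54],[1.97,-3.49,0,0,0,-5.54],[1.97,-3.49,0,0,0,-5.54],[1.97,-3.49,0,0,0,-5.54],[1.97,-3.49,0,0,0,-5.54],[1.97,-3.49,0,0,0,-5.54],[0,0,0,0,0,0],[0,0,0,0,0,0]]]' 1
python3 - <<'E'
from h import *
import pickle
s=telemetry.observe(); m=q2m(s['ee_rot']); print(s['clock'],s['position'],'toolyaw',np.degrees(np.arctan2(m[1,1],m[0,1])),'z',m[:,2],s['force'])
t=pickle.load(open('top0.pkl','rb'));sd=pickle.load(open('side0.pkl','rb'))
print('film foot side',onplane(sd,(240,198),0),'binfront z.1/.2',onplane(t,(240,192),.1),onplane(t,(240,192),.2),'film low edge',onplane(t,(145,235),.03),onplane(t,(200,237),0.0))
a=np.vstack([cv2.resize(t['img'][185:285,65:225],(640,400),interpolation=3)]);b=cv2.resize(sd['img'][90:215,205:315],(352,400),interpolation=3)
cv2.imwrite('pics/tray.png',cv2.resize(np.hstack([a,b]),(793,320))[:,:,::-1])
E
```

```text
clock: 1.9
position: [0.469, 0.021, 0.1919]
ee_rot: [-0.001, 0.786, 0.618, -0.0]
force: [-1.6, 0.8, -0.8]
gripper_width: 0.0879
grasp_force: 0.0
1.9 [0.46900608 0.02099271 0.19190356] toolyaw -13.599626970209888 z [-1.34695239e-03  5.60778036e-04 -9.99998936e-01] [-1.55289055  0.7954097  -0.77215742]
film foot side [0.47394943 0.23078968 0.        ] binfront z.1/.2 [0.60384228 0.12914327 0.1       ] [0.57960447 0.12234226 0.2       ] film low edge [0.50000561 0.37188836 0.03      ] [0.50236929 0.23645526 0.        ]
```

View pics/tray.png

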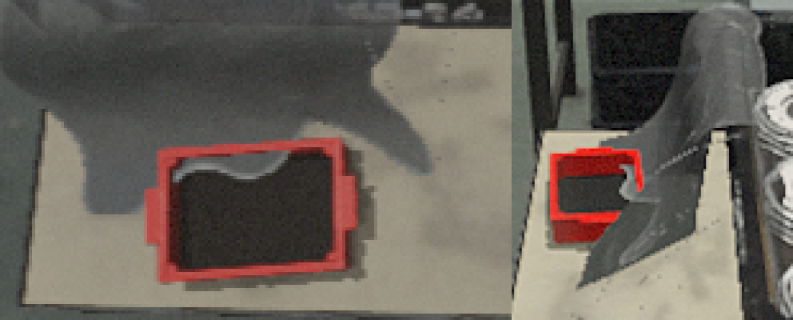

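The tray crop shows clear film draping from the bin onto the tray's rear rim. Its tip lies on the bench near top pixel (199,238), so I will keep the panel at y<0.21 and keep the pack towards the front of the tray.

```bash
python3 -m pendant '[[[0,0,-3,0,0,0],[0,0,-3,0,0,0],[0,0,-3,0,0,0],[0,0,-2,0,0,0],[0,0,-1,0,0,0],[0,0,-0.8,0,0,0],[0,0,0,0,0,0],[0,0,0,0,0,0]]]' 1
python3 -m pendant '[[[0,0,0,0,0,0],[0,0,0,0,0,0],[0,0,0,0,0,0],[0,0,0,0,0,0],[0,0,0,0,0,0],[0,0,0,0,0,0]]]' 0.1
python3 - <<'E'
from h import *
t=snap('top','t1.png');s=snap('side','s1.png')
a=cv2.resize(t['img'][195:290,240:335],(400,400),interpolation=3);b=cv2.resize(s['img'][190:280,190:280],(400,400),interpolation=3)
cv2.imwrite('pics/c1.png',np.hstack([a,b])[:,:,::-1])
E
```

```text
clock: 2.7
position: [0.4698, 0.0217, 0.065]
ee_rot: [0.0, 0.785, 0.619, 0.0]
force: [0.7, 0.4, 0.1]
gripper_width: 0.0878
grasp_force: 0.0
clock: 3.3
position: [0.4693, 0.0214, 0.0644]
ee_rot: [-0.0, 0.785, 0.619, -0.0]
force: [0.2, 0.1, 0.4]
gripper_width: 0.0484
grasp_force: 0.0
```

View pics/c1.png

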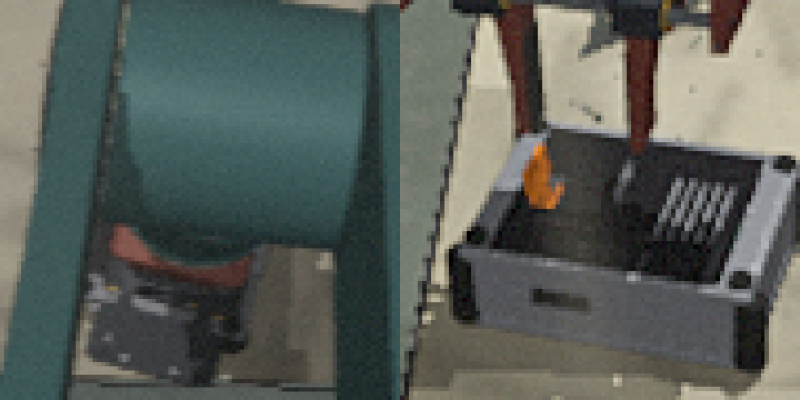

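The side view shows both fingertips short of, or behind, the thumb piece and rib: left tip at about (219,219), right tip at about (244,225). I'll check where those tips project.

```bash
python3 - <<'E'
from h import *
s=camera('side')
for p in((528,132),(640,155),(543,172),(540,145),(628,180)):
    u=(p[0]-400)/4.444+190,p[1]/4.444+190
    print(p,np.round(u,1),[onplane(s,u,z).round(4).tolist() for z in(.056,.068,.09)])
m=q2m(telemetry.observe()['ee_rot']);P=np.array(telemetry.observe()['position'])
for sg in(-1,1):
    q=P+m@np.array([0,sg*.024,.008]); print('exp tip',q.round(4),proj(s,q).round(1),((proj(s,q)-190)*4.444+[400,0]).round(0))
E
```

```text
(528, 132) [218.8 219.7] [[0.4354, 0.0652, 0.056], [0.4376, 0.0499, 0.068], [0.4415, 0.022, 0.09]]
(640, 155) [244.  224.9] [[0.4948, 0.0458, 0.056], [0.4958, 0.0309, 0.068], [0.4978, 0.0036, 0.09]]
(543, 172) [222.2 228.7] [[0.4459, 0.0321, 0.056], [0.4479, 0.0175, 0.068], [0.4515, -0.0093, 0.09]]
(540, 145) [221.5 222.6] [[0.4425, 0.0542, 0.056], [0.4446, 0.0392, 0.068], [0.4483, 0.0117, 0.09]]
(628, 180) [241.3 230.5] [[0.4895, 0.0255, 0.056], [0.4907, 0.011, 0.068], [0.4929, -0.0155, 0.09]]
exp tip [0.446  0.027  0.0563] [222. 230.] [542. 178.]
exp tip [0.4927 0.0158 0.0563] [242.5 233.2] [633. 192.]
```

```bash
python3 - <<'E'
from h import *
import pickle
for c in(pickle.load(open('side0.pkl','rb')),camera('side')):
    g=c['img'][216:242,212:250]
    hsv=cv2.cvtColor(g,cv2.COLOR_RGB2HSV)
    o=cv2.inRange(hsv,(5,140,90),(22,255,255))
    p=np.argwhere(o>0); print(len(p),p.mean(0)+[216,212])
    for y in range(26): print(216+y,''.join('O' if o[y,x] else ('r' if g[y,x,0]>1.6*g[y,x,1] and g[y,x,0]>50 else '.:-=+*%'[int(g[y,x].mean())//37]) for x in range(38)))
s=telemetry.observe();print(s['clock'],s['gripper_width'],s['grasp_force'],s['force'],s['position'])
E
```

```text
74 [230.37837838 221.14864865]
216 ++++*++=-==++++++++++=:=+++++++++++***
217 +++*+=:::::=++++++++++=+++++++**++***+
218 ++*+=::::::-==++++++++++++++++****++++
219 ++*=:--:::--:::---===++++++++*+++++*++
220 ++*=:++====-:::::::::::--===++++++++++
221 ++*=-+++++=:::--:::::::::::::--====+++
222 ++++++++++-::::-:-::::::::::::..::::--
223 +++++++++OO::-:::::::::::::::::::::...
224 ++++++++OOO:::::::::::::::::::::::::::
225 ++++++++OOO-::::--::::::::::::::::::::
226 +++++++OOOOO:::::::::::::::::-::::::::
227 ++++++OOOOOO:::::-::::::::::-=-:::::::
228 ++++++OOOOOO:::::--:::::::::==-:::::::
229 ++++++OOOOO--:--:::::::::::-==-:::::::
230 +++++=OOOOO------::::::::::--:::::::::
231 +++++-OOOOO--=-::-::::::::---:.:::::::
232 ++++=:OOOOOO-OO:::::::::::--:.:::::::.
233 +++=::OOOOOOOOO:-:::::::::--:.::::::::
234 +++=..:OOOOOOO:::-::::::..--:::::::::.
235 ++=:..:OOOOOO-::--::::::..::::::::::::
236 ++=.:.:::OOOO:::::::::::.:::.::::::::-
237 +=:.:::::::::::--:-::::::.:::::::::::=
238 +-.::::::::::-:::::-:::::.:::::::::.-=
239 =:::::::::::::::----::::::::::::::::+=
240 -::::::::::::::--:-::::::::::::::
[... 597 characters left out ...]
28 ++++==OOOOOO::::::::::::::::==-.::::::
229 +=++==OOOOO--:-::::::::::..-==::::::::
230 +++++=OOOOO-----:::::::::..---:::::.::
231 ++++=-OOOOO--=-:::::::::...:-:.:::::.:
232 ====-:OOOOOO-OO:::::::::..:-::..::::::
233 :-::..OOOOOOOOO::::::::::.:-:.::::::::
234 ---:..rOOOOOOO:::::::::...:::::::::.:.
235 ---:...OOOOOOO:::::::::::.:::.::::::.:
236 --:....:rOOOO::::::::::::::.....::::.-
237 -::........:::::::::::::.........::.:=
238 -:......:::::::::::::::::...........-=
239 :......::::::::::::::::::::.........--
240 :.......:.::::::::::::::.:..:......:::
241 .........:::::::::::::::::::.......::.
3.5 0.0482046280222418 0.0 [ 0.74133613 -0.33215084 -0.03988997] [0.46930194 0.02141665 0.06428486]
```

```bash
python3 - <<'E'
from h import *
s=cv2.imread('pics/s1.png')
b=cv2.resize(s[130:250,185:295],None,fx=5,fy=5,interpolation=cv2.INTER_CUBIC)
b=np.clip(255*(b/255.)**.6,0,255).astype(np.uint8)
cv2.imwrite('pics/d1.png',b)
E
```

```text
(no output)
```

View pics/d1.png

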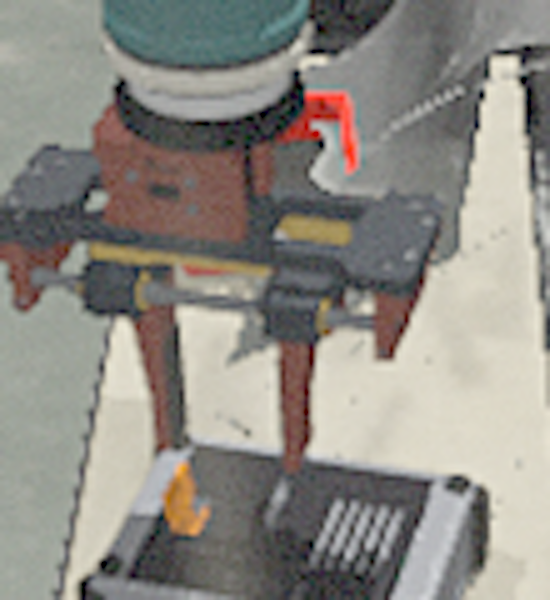

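The crop shows the gripper's crossbar centred near (225,187) in full pixels, with the slender fingers ending at rows 220–224, behind or above the thumb and rib. I'll check this against the telemetry pose.

```bash
python3 - <<'E'
from h import *
s=camera('side');t=camera('top')
for z in(.056,.0643,.0753,.1,.136,.16,.2): print(z,proj(s,[.4693,.0214,z]).round(1),proj(t,[.4693,.0214,z]).round(1))
for n in ('top','side'):
    c=t if n=='top' else s
    hsv=cv2.cvtColor(c['img'],cv2.COLOR_RGB2HSV)
    r=cv2.inRange(hsv,(0,80,40),(8,200,140))
    k,l,st,ce=cv2.connectedComponentsWithStats(r)
    for i in range(1,k):
        if st[i][4]>15: print(n,st[i],ce[i].round(1))
print(telemetry.observe()['joint_positions'])
E
```

```text
0.056 [232.2 231.7] [281.8 249.6]
0.0643 [232.  228.8] [282.  249.3]
0.0753 [231.8 225. ] [282.2 248.9]
0.1 [231.2 216.3] [282.7 247.9]
0.136 [230.3 203. ] [283.4 246.3]
0.16 [229.7 193.8] [283.9 245.2]
0.2 [228.6 177.9] [284.9 243.2]
top [348 134   3  11  17] [348.6 139.4]
top [172 229   5  16  23] [173.5 236.1]
top [156 231  13  15  33] [163.9 234.7]
top [117 234  53  36 176] [129.9 257.3]
top [266 248  33  15 142] [281. 257.]
top [169 257   6  13  24] [172.9 263.5]
side [204 151  30  27 448] [218.2 166.5]
side [235 159   5  10  40] [237.1 163.2]
side [184 178  15  14  72] [189.9 183.1]
side [260 189   8  13  58] [262.6 194.1]
side [212 191   8  29  98] [215.9 202.4]
side [241 199   7  26 117] [243.4 209.9]
side [365 252   6  16  58] [368.  259.8]
side [362 266   9   8  34] [365.7 270.6]
[-1.01583420e-01  3.44422404e-01  1.92882271e+00  4.23235115e-05
  8.68534882e-01  1.34462235e-01]
```

```bash
python3 - <<'E'
from h import *
t=camera('top');s=camera('side')
for z in(.14,.17,.2): print(z,[onplane(t,p,z).round(4).tolist() for p in((262.5,279.3),(287.5,286.4),(275,283))])
print('plate edge in side, ends', [ [onplane(s,(185+x/5,130+y/5),z).round(3).tolist() for z in(.14,.17,.2)] for x,y in((0,235),(400,280),(440,215),(50,150))])
E
```

```text
0.14 [[0.393, 0.0674, 0.14], [0.3786, 0.0106, 0.14], [0.3855, 0.0389, 0.14]]
0.17 [[0.3924, 0.0673, 0.17], [0.3784, 0.0123, 0.17], [0.3851, 0.0398, 0.17]]
0.2 [[0.3917, 0.0672, 0.2], [0.3783, 0.0141, 0.2], [0.3847, 0.0406, 0.2]]
plate edge in side, ends [[[0.359, 0.117, 0.14], [0.37, 0.071, 0.17], [0.38, 0.024, 0.2]], [[0.543, 0.081, 0.14], [0.544, 0.036, 0.17], [0.544, -0.008, 0.2]], [[0.562, 0.135, 0.14], [0.561, 0.088, 0.17], [0.561, 0.04, 0.2]], [[0.372, 0.194, 0.14], [0.382, 0.143, 0.17], [0.391, 0.093, 0.2]]]
```

```bash
python3 -m pendant '[[[0,0,0,0,0,0],[0,0,0,0,0,0],[0,0,0,0,0,0],[0,0,0,0,0,0],[0,0,-0.1,0,0,0],[0,0,-0.1,0,0,0],[0,0,-0.1,0,0,0],[0,0,0,0,0,0]]]' 1
python3 -m pendant '[[[0,0,-0.1,0,0,0],[0,0,-0.1,0,0,0],[0,0,0,0,0,0]]]' 1
python3 -m pendant '[[[0,0,-0.1,0,0,0],[0,0,0,0,0,0]]]' 1
```

```text
clock: 4.5
position: [0.4692, 0.0214, 0.0611]
ee_rot: [-0.0, 0.785, 0.619, -0.0]
force: [0.5, 0.0, -0.1]
gripper_width: 0.0879
grasp_force: 0.0
clock: 4.8
position: [0.4692, 0.0215, 0.0592]
ee_rot: [-0.0, 0.785, 0.619, -0.0]
force: [-0.4, -1.0, 0.2]
gripper_width: 0.088
grasp_force: 0.0
clock: 5.0
position: [0.4692, 0.0214, 0.0582]
ee_rot: [-0.0, 0.785, 0.619, -0.0]
force: [-0.3, -0.5, -0.5]
gripper_width: 0.0873
grasp_force: 0.0
```

```bash
for i in 1; do python3 -m pendant '[[[0,0,-0.1,0,0,0],[0,0,-0.1,0,0,0],[0,0,0,0,0,0]]]' 1; done
python3 - <<'E'
from h import *
s=camera('side')
g=s['img'][212:240,200:262]
for y in range(28): print(212+y,''.join('r' if g[y,x,0]>1.6*g[y,x,1] and g[y,x,0]>50 else '.:-=+*%'[int(g[y,x].mean())//37] for x in range(62)))
E
```

```text
clock: 5.3
position: [0.4692, 0.0214, 0.0562]
ee_rot: [-0.0, 0.785, 0.619, -0.0]
force: [0.1, 0.1, 0.4]
gripper_width: 0.0877
grasp_force: 0.0
212 ==-.=+=:rr....++++++++==+++++++++++++++++********+:rrrr.+**+++
213 ==-:++=-rr....+++++++====+++=++++++++++++**+*****=:rrrr.+***++
214 ==-:++=-rr....=++++++==++++++++==++++++*+*++*****+:rrrr.+**+++
215 ===:+++-rr:...=+++++===+++++++++===++++**********=:rrrr.+*++++
216 =---+++-rrr...=+++=----++++++++++=:=++++*********+:rrrr.+*++++
217 =-:-+++-rrr..:+++=:::::=++++++++++=++++**********+:rrrr.+*++++
218 =-:++++=rr:..=++-:.::::-==++++++++++++++*********+-rrrr.+*++++
219 ==:++++=rrr.-++=:--:.:--::::--===++++++++********+-rrrr.+*++++
220 ==:++++=:rr.=++=:=+=-==-:::::::::::--===+++++++**+-rrrr.+*++++
221 =-:+++++=-==+++=-=++++-::::::::::::.....:--==+=++=:rrrrr++++++
222 -:-++++++=+++++==+++++-:::::::::::::::::....::::-:rrrrr:=+++++
223 -:=++++++++++++==++++rr::::::::::::::::.::::..:...rrrrr:-=====
224 -:++++++++++++==++++=rr:::::::::::::::::::::::.:::rrrrr:.:.:--
225 =:++++++++++++==++++rrr::::::::::::::::::::::::::.rrrrr:::::..
226 =:+++++++++++++
[... 218 characters left out ...]
::::::::==::::::::.:::...::.::
230 :++++++++++==++++=rrrrr-----:::::::::.:-=-::::::::::=-.--:::..
231 :++++++++++-=+++=-rrrrr--=-::::::::::.:--:.:::::.::-=-.=-:--:-
232 :+++++++++=:=+++-:rrrrrr-rr::::::::::.:--..:::::::.==:-=:-=-:=
233 =+++++++++-:==+=:.rrrrrr-r-::::::::::::-:::::::::::=-:=-.==.==
234 =++++++++=:--:=-..:rrrrrrr:::::::::::.::::::::::..==:-=:-+-.=-
235 +++++++++-:---::...rrrrrrr::::::::::..::::::::.:.:==.=-.==:-=:
236 ++++++++=-:-==::...::rrrr:::::::::::..::::::::::::-::=-.==:=-.
237 ++++++++-::=+=:...:::.::::::::::::::....:::::.:.:::.:-:-=:-+-.
238 +++++++=::---:.....::::::::::::::::::...::::....:::.:::--.-=:-
239 ++++++=-----:.......::::::::::::::::::..........::.::..::.::.=
```

```bash
python3 - <<'E'
from h import *
s=camera('side')
for P,r in(((.5185,.0096),228.3),((.4199,.0332),220.7)):
    zs=np.arange(.03,.12,.001); v=np.array([proj(s,[*P,z]) for z in zs]); i=np.argmin(abs(v[:,1]-r)); print(zs[i],v[i])
E
```

```text
0.07500000000000004 [253.74938596 228.44400301]
0.07800000000000004 [209.91620972 220.83484304]
```

```bash
python3 -m pendant '[[[0,0,-0.2,0,0,0],[0,0,-0.2,0,0,0],[0,0,-0.2,0,0,0],[0,0,-0.2,0,0,0],[0,0,-0.2,0,0,0],[0,0,-0.2,0,0,0],[0,0,-0.2,0,0,0],[0,0,0,0,0,0]]]' 1
python3 -m pendant '[[[0,0,-0.1,0,0,0],[0,0,-0.1,0,0,0],[0,0,-0.1,0,0,0],[0,0,0,0,0,0]]]' 1
```

```text
clock: 6.2
position: [0.4691, 0.0215, 0.042]
ee_rot: [-0.0, 0.785, 0.619, -0.0]
force: [-0.1, -0.3, -0.2]
gripper_width: 0.0881
grasp_force: 0.0
clock: 6.6
position: [0.4693, 0.0215, 0.0392]
ee_rot: [-0.0, 0.785, 0.619, -0.0]
force: [-0.7, -1.1, 0.7]
gripper_width: 0.0877
grasp_force: 0.0
```

```bash
for x in 1; do
python3 -m pendant '[[[0,0,-0.1,0,0,0],[0,0,-0.1,0,0,0],[0,0,0,0,0,0]]]' 1 | egrep 'pos|^force'
python3 -m pendant '[[[0,0,-0.1,0,0,0],[0,0,-0.1,0,0,0],[0,0,0,0,0,0]]]' 1 | egrep 'pos|^force'; done
python3 - <<'E'
from h import *
s=camera('side')
g=s['img'][212:240,200:262]
for y in range(6,28): print(212+y,''.join('r' if g[y,x,0]>1.6*g[y,x,1] and g[y,x,0]>50 else '.:-=+*%'[int(g[y,x].mean())//37] for x in range(62)))
E
```

```text
position: [0.4692, 0.0215, 0.0372]
force: [-0.1, 0.7, -0.1]
position: [0.4692, 0.0214, 0.0352]
force: [-0.0, -0.7, 0.9]
218 =-:=+++-rr:...-=-:.:::.-==++++++++++++++*********+-rrrrr=+++++
219 ==:++++=rrr...--:--:.:--::::--===++++++++********+-rrrr.=+++++
220 ==:++++=:rr...--:=+=-==-:::::::::::--==+++++++++*+-rrr:.=+++++
221 =-:++++=:rr...:--=++++-:::::::::::::...::--==+==+=:rrrr.=+++++
222 =:-++++=-rr:...=++++++-::::::::::::::::.......::-:rrrrr.=+++++
223 -:=+++++-rr....=+++++rr::::::::::::::::::::::::...rrrrr.-====+
224 -:++++++-rr:..:=+++++rr::::::::::::::::::::::::.:.rrrrr:.::::-
225 =:++++++-rr...=++++=rrr::::::::::::::::::::::::.:.rrrrrr::.:..
226 -:++++++=rrr.:=+++=rrrrr::::::::::::::::.-:::::::.:rrrrr::.:::
227 --++++++=rr:.=++++=rrrrr::::::::::::::::---::::::::rrrrr::::::
228 :-++++++=::-:=++==rrrrrr::::::::::::::::==-:::::::rrrrrr::::::
229 :=+++++++=+=-=++==rrrrr--::::::::::::..:==-:::::::rrrrrr.::.::
230 :++++++++++=-:=++=rrrrr-----:::::::::..:--::::::.:rrrrr:::::..
231 :++++++++++-:-++=-rrrrr--=-::::::::::.:--:.::::::.:rrrr--:-::-
232 :+++++++++=-:===-:rrrrrr-=r:::::::::::--:::::::::::rrr:=--=-:=
233 =+++++++++-:-:-:..rrrrrr-rr::::::::::.--:::::::::::rrr--:==:==
234 =++++++++=--==-:..:rrrrrrr::::::::::..-::::::::::::rrr-:-=-.=-
235 +++++++++-:==+=::..rrrrrrr:::::::::::.::.:::::.:.:::r::.==:-=-
236 ++++++++=:----:....::rrr::::::::::::..::.:::::...::.:-:.=-:--.
237 ++++++++-----:........:::::::::::::.:........:...::.::.::.:-:.
238 +++++++=-----:......:::::::::::::::::.:.:.......::..-:.::.::..
239 ++++++=-----:.......:.:::::::::::::...::::::....-:.::::-:.::.:
```

```bash
cat > f.py <<'E'
from h import *
s=camera('side'); g=s['img'].astype(int)
m=((g[:,:,0]>1.6*g[:,:,1])&(g[:,:,0]>50)&(g[:,:,0]<150)).astype(np.uint8)
k,l,st,ce=cv2.connectedComponentsWithStats(m)
for i in range(1,k):
    x,y,w,h,a=st[i]
    if a>25 and 190<x<280 and 170<y<235:
        b=[(r,round(float(np.nonzero(l[r]==i)[0].mean()),1)) for r in range(y+h-6,y+h)]; print(st[i],b)
q=telemetry.observe();T=q2m(q['ee_rot']);print(np.round(q['position'],4),'toolz',T[:,2].round(3),'j',np.round(q['joint_positions'],4))
E
python3 -m pendant '[[[0,0,2,0,0,0],[0,0,2,0,0,0],[0,0,2,0,0,0],[0,0,0,0,0,0],[0,0,0,0,0,0]]]' 1 | grep pos; python3 f.py
python3 -m pendant '[[[0,0,0,1.34,5.57,0],[0,0,0,1.34,5.57,0],[0,0,0,1.34,5.57,0],[0,0,0,1.34,5.57,0],[0,0,0,0,0,0],[0,0,0,0,0,0]]]' 1 | grep pos; python3 f.py
```

```text
position: [0.4695, 0.0214, 0.0953]
[259 173  11  16  69] [(183, 261.0), (184, 262.0), (185, 261.5), (186, 261.7), (187, 263.0), (188, 262.5)]
[202 177   8  30 117] [(201, 207.5), (202, 207.5), (203, 207.0), (204, 207.0), (205, 207.5), (206, 207.5)]
[221 179  19   6  84] [(179, 224.5), (180, 229.0), (181, 230.5), (182, 230.6), (183, 230.1), (184, 228.6)]
[250 187   6  26 111] [(207, 251.5), (208, 252.0), (209, 252.5), (210, 252.0), (211, 252.0), (212, 251.5)]
[0.4689 0.0215 0.0948] toolz [-0.001  0.    -1.   ] j [-0.1016  0.2963  1.8991  0.      0.9469  0.1344]
position: [0.4685, 0.0214, 0.0938]
[225 178  15   7  60] [(179, 229.5), (180, 230.0), (181, 231.0), (182, 233.0), (183, 233.4), (184, 230.5)]
[213 186   7  17  31] [(197, 216.0), (198, 215.5), (199, 215.0), (200, 215.0), (201, 214.0), (202, 214.0)]
[279 197  10  11  44] [(202, 282.0), (203, 281.5), (204, 281.0), (205, 280.5), (206, 281.0), (207, 281.0)]
[255 201  15  22  83] [(217, 258.0), (218, 257.0), (219, 256.5), (220, 256.0), (221, 256.0), (222, 255.0)]
[0.468  0.0216 0.0945] toolz [-0.38   0.091 -0.921] j [-0.1359  0.5284  1.5876  0.0392  1.4249  0.0867]
```

```bash
python3 -m pendant '[[[0,0,0,-1.34,-5.57,0],[0,0,0,-1.34,-5.57,0],[0,0,0,-1.34,-5.57,0],[0,0,0,-1.34,-5.57,0],[0,0,-1.5,0,0,0],[0,0,-1.5,0,0,0],[0,0,-1.5,0,0,0],[0,0,-1,0,0,0],[0,0,-0.5,0,0,0],[0,0,0,0,0,0],[0,0,0,0,0,0]]]' 1
python3 -m pendant '[[[0,0,0,0,0,0],[0,0,0,0,0,0],[0,0,0,0,0,0],[0,0,0,0,0,0],[0,0,0,0,0,0]]]' 0.25
python3 -m pendant '[[[0,0,0,0,0,0],[0,0,0,0,0,0],[0,0,0,0,0,0]]]' 0.08
```

```text
clock: 9.55
position: [0.4694, 0.0214, 0.0357]
ee_rot: [0.0, 0.785, 0.619, 0.0]
force: [-0.3, 0.2, 0.1]
gripper_width: 0.0875
grasp_force: 0.0
clock: 10.05
position: [0.4681, 0.0216, 0.0352]
ee_rot: [-0.001, 0.785, 0.619, -0.001]
force: [-2.7, 0.5, 2.4]
gripper_width: 0.0554
grasp_force: 1.3
clock: 10.35
position: [0.4684, 0.0216, 0.0352]
ee_rot: [-0.001, 0.785, 0.619, -0.001]
force: [-5.0, 0.3, 3.4]
gripper_width: 0.0478
grasp_force: 2.0
```

```bash
python3 -m pendant '[[[0,0,0,0,0,0],[0,0,0,0,0,0],[0,0,0,0,0,0]]]' -0.05
python3 -m pendant '[[[0,0,0,0,0,0],[0,0,0,0,0,0],[0,0,0,0,0,0]]]' -1
python3 - <<'E'
from h import *
s=camera('side');g=s['img'][212:242,205:262]
for y in range(6,30): print(212+y,''.join('r' if g[y,x,0]>1.6*g[y,x,1] and g[y,x,0]>50 else '.:-=+*%'[int(g[y,x].mean())//37] for x in range(57)))
print(telemetry.observe()['moment'])
E
```

```text
clock: 10.65
position: [0.4688, 0.0215, 0.0352]
ee_rot: [-0.0, 0.785, 0.619, -0.0]
force: [-5.8, 0.4, 3.8]
gripper_width: 0.0419
grasp_force: 2.5
clock: 10.95
position: [0.4695, 0.0215, 0.0353]
ee_rot: [-0.0, 0.785, 0.619, 0.0]
force: [-3.0, 0.8, 0.4]
gripper_width: 0.0362
grasp_force: 30.0
218 +++++++++++-.:r:::::-+++++++++++*=rrrrrr+***********+++++
219 ++++++++++=.--rr::::::::--==+++++=rrrrr:+**********++++++
220 ++++++++++=:==:rr:::::::::::::--=-rrrrr:+*+****++**++++++
221 ++++++++++=-+=-rr::::::::::::.::..rrrrr.====+++=+*+++++++
222 ++++++++++==+=-r::::::::::::::::::rrrrr.:::---===++=+++++
223 ++++++++++==+=-r:::::rrr::::::::::rrrrrr:::....:::--====+
224 +++++++++==+++-rr::::rrr:::::::::::rrr:r:::..:.::.....::-
225 +++++++++=++++=r::::rrr::::::::::::rrrrr::::::::::..:.:..
226 +++++++++=++++=rr:::rrr:::::::::::rrrr.r:::::::::::::::::
227 +++++++++++=++-r:::rrrr::::::::::.rrrrrr:::::.::.:::.::.:
228 +++++++++++++=:::::rrrr::::::::::.rrrrrr::.:::::::.:.::::
229 +++++++==++++-:r::rrrr-::::::::::.rrrr::.:.:::.:::....:..
230 ++++++=-:===-:.:::rrrr:::::::::::.rrrr:::::.::::--:-:.::.
231 ++++++-:--::-:..:-rrrr:::::::::::.rrrr::::::.:.==---:--::
232 +++++=-:---::..::=rrr-::::::::::..:rrr::::::::.==.=-.==:-
233 +++++-:----::..::rrrr:::::::::::.:-:r::.::.::.-=--=-.=-:=
234 ++++=-----::...:-rrr-::::::::::..:-::...:.::::=-.==:-=:-=
235 ++++-:----::..::-rrr:::::::::::..::.......::.-=-:==:=-:==
236 +++=------:...:::rr-::::::::::...:.........::==:-=:-=-:=-
237 +++------::.......::::::::::::::..........:.:=-.=-:==:::.
238 ++=:----::......::::::::::::::::............::.:=-:=-.::.
239 +=------:........::::::::::::::::...........-:.::.::.::..
240 +-::----:.....::.::::::::::::::::..........:=:.-:.::.::.:
241 -...:--:......:....:::::::::::::...........::.::.::.:-:.:
[ 0.17567383  0.71635395 -0.04420704]
```

```bash
python3 -m pendant '[[[-0.04,0.01,0.41,0.67,2.78,0],[-0.04,0.01,0.41,0.67,2.78,0],[0,0,0,0,0,0]]]'
python3 -m pendant '[[[0,0,0.41,0.67,2.78,0],[0,0,0.41,0.67,2.78,0],[0,0,0,0,0,0]]]'
python3 f.py
```

```text
clock: 11.3
position: [0.469, 0.0217, 0.0436]
ee_rot: [-0.04, 0.785, 0.618, -0.031]
force: [-3.8, 2.3, 1.3]
gripper_width: 0.0356
grasp_force: 30.0
clock: 11.6
position: [0.4691, 0.0216, 0.0517]
ee_rot: [-0.079, 0.782, 0.616, -0.062]
force: [-3.4, 2.8, 1.6]
gripper_width: 0.0357
grasp_force: 30.0
[197 180  11  13  50] [(187, 201.0), (188, 201.0), (189, 201.0), (190, 201.0), (191, 200.5), (192, 201.5)]
[271 204   8  11  40] [(209, 273.0), (210, 273.0), (211, 272.5), (212, 272.0), (213, 272.5), (214, 273.0)]
[242 207  10  24  94] [(225, 244.0), (226, 243.5), (227, 243.5), (228, 243.5), (229, 243.5), (230, 243.0)]
[221 219   9  11  26] [(224, 226.0), (225, 226.5), (226, 226.0), (227, 225.0), (228, 223.0), (229, 223.0)]
[0.4691 0.0216 0.0515] toolz [-0.193  0.047 -0.98 ] j [-0.1217  0.4659  1.7762  0.026   1.0983  0.1006]
```

```bash
python3 -m pendant '[[[0.04,-0.01,0.41,0.67,2.78,0],[0.04,-0.01,0.41,0.67,2.78,0],[0,0,0,0,0,0]]]'
python3 -m pendant '[[[0.08,-0.02,0.41,0.67,2.78,0],[0.08,-0.02,0.41,0.67,2.78,0],[0,0,0,0,0,0]]]'
python3 - <<'E'
from h import *
s=snap('side','s2.png'); b=cv2.resize(s['img'][150:270,180:300],None,fx=5,fy=5,interpolation=3)
b=np.clip(255*(b/255.)**.6,0,255).astype(np.uint8)
cv2.imwrite('pics/d2.png',b[:,:,::-1])
E
```

```text
clock: 11.95
position: [0.4695, 0.0215, 0.0597]
ee_rot: [-0.118, 0.777, 0.612, -0.093]
force: [-5.2, 2.1, 2.2]
gripper_width: 0.0355
grasp_force: 30.0
clock: 12.25
position: [0.4707, 0.0211, 0.0678]
ee_rot: [-0.157, 0.77, 0.606, -0.123]
force: [-5.4, 1.2, 2.9]
gripper_width: 0.0353
grasp_force: 30.0
```

View pics/d2.png

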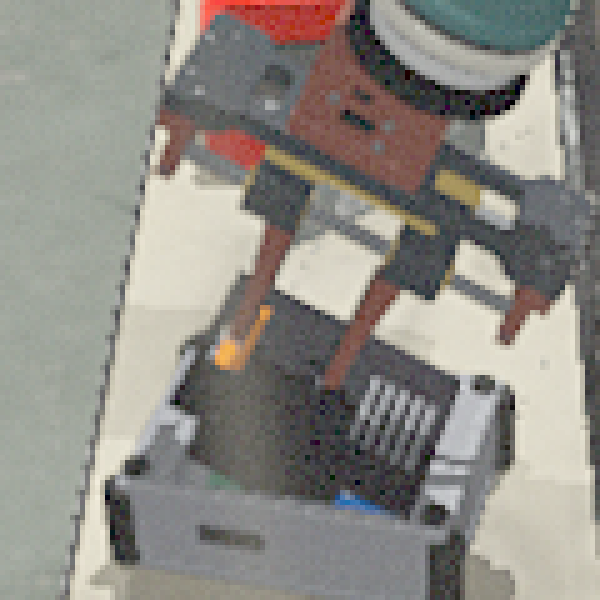

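The side view shows the panel tipped up at the tab end, held by the fingers, with the blue pack visible in the bay at about (251,251). The unit is still in place. Next I draw the panel back and lift it.

```bash
python3 -m pendant '[[[-0.4,0.1,0,0,0,0],[-0.4,0.1,0,0,0,0],[-0.4,0.1,0,0,0,0],[-0.4,0.1,0,0,0,0],[0,0,0,0,0,0]]]'
python3 -m pendant '[[[-0.2,0.05,0.5,0,0,0],[0,0,1,0,0,0],[0,0,1,0,0,0],[0,0,0,0,0,0]]]'
```

```text
clock: 12.8
position: [0.4544, 0.0252, 0.0682]
ee_rot: [-0.156, 0.77, 0.607, -0.123]
force: [0.6, -0.2, -0.8]
gripper_width: 0.0358
grasp_force: 30.0
clock: 13.2
position: [0.4544, 0.0254, 0.0947]
ee_rot: [-0.155, 0.77, 0.607, -0.122]
force: [0.4, 0.5, -0.1]
gripper_width: 0.0355
grasp_force: 30.0
```

```bash
python3 -m pendant '[[[0,0,2,0,0,0],[0,0,2,0,0,0],[0,0,2,0,0,0],[0,0,2,0,0,0],[0,1,0,-1.34,-5.57,0],[0,1.5,0,-1.34,-5.57,0],[0,1.5,0,-1.34,-5.57,0],[0,1.5,0,-1.34,-5.57,0],[-0.7,2,0,0,0,4.5],[-0.7,2,0,0,0,4.5],[-0.7,2,0,0,0,4.6],[0,2,0,0,0,0],[0,0,0,0,0,0],[0,0,0,0,0,0],[0,0,0,0,0,0]]]'
python3 - <<'E'
from h import *
q=telemetry.observe();m=q2m(q['ee_rot']);print(q['position'],'yaw',np.degrees(np.arctan2(m[1,1],m[0,1])),m[:,2])
s=snap('side','s3.png')
b=cv2.resize(s['img'][110:270,170:320],None,fx=3.7,fy=3.7,interpolation=3)
b=np.clip(255*(b/255.)**.6,0,255).astype(np.uint8)
cv2.imwrite('pics/d3.png',b[:,:,::-1])
E
```

```text
clock: 14.7
position: [0.4319, 0.1599, 0.1731]
ee_rot: [0.0, 0.707, 0.707, 0.0]
force: [0.6, -0.1, -1.3]
gripper_width: 0.0358
grasp_force: 30.0
[0.4318825  0.1598588  0.17310207] yaw 0.058191204546692445 [ 3.67967422e-04 -2.72636747e-04 -9.99999895e-01]
```

View pics/d3.png

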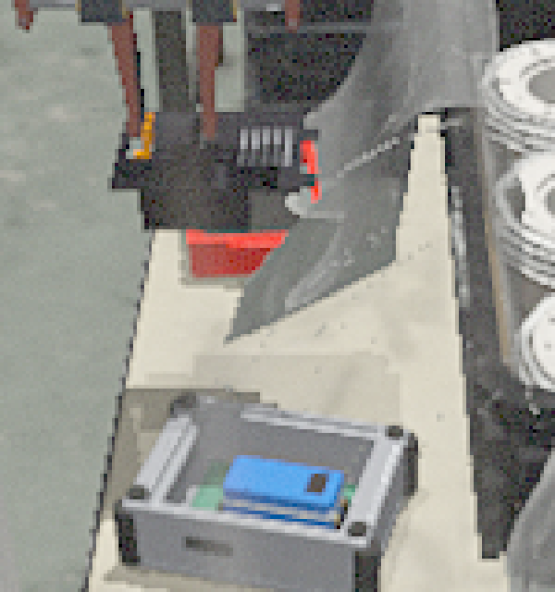

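The side view shows the panel held level, outer side up, over the bare strip. The unit is in place with the blue pack in the bay, and the film tip is at about (232,202), clear of the set-down spot.

```bash
python3 -m pendant '[[[0,-0.25,-2,0,0,0],[0,-0.25,-2,0,0,0],[0,0,-2,0,0,0],[0,0,-2,0,0,0],[0,0,-2,0,0,0],[0,0,-2,0,0,0],[0,0,-1.5,0,0,0],[0,0,-1,0,0,0],[0,0,-0.4,0,0,0],[0,0,-0.2,0,0,0],[0,0,0,0,0,0]]]'
python3 -m pendant '[[[0,0,-0.1,0,0,0],[0,0,-0.1,0,0,0],[0,0,0,0,0,0]]]'
```

```text
clock: 15.85
position: [0.4323, 0.1555, 0.0224]
ee_rot: [0.0, 0.707, 0.707, 0.0]
force: [-0.2, -1.2, -0.8]
gripper_width: 0.0354
grasp_force: 30.0
clock: 16.15
position: [0.4321, 0.1556, 0.0204]
ee_rot: [0.0, 0.707, 0.708, 0.0]
force: [0.0, 0.2, -1.3]
gripper_width: 0.0358
grasp_force: 30.0
```

```bash
python3 -m pendant '[[[0,0,-0.1,0,0,0],[0,0,0,0,0,0]]]' |egrep 'pos|^force'
python3 -m pendant '[[[0,0,-0.1,0,0,0],[0,0,0,0,0,0]]]' |egrep 'pos|^force'
```

```text
position: [0.4321, 0.1556, 0.0192]
force: [0.4, 0.0, 0.2]
position: [0.4323, 0.1556, 0.0191]
force: [-1.9, 0.1, 13.7]
```

```bash
python3 -m pendant '[[[0,0,0.06,0,0,0],[0,0,0,0,0,0],[0,0,0,0,0,0],[0,0,0,0,0,0],[0,0,0,0,0,0],[0,0,0,0,0,0],[0,0,0,0,0,0]]]' 1
python3 -m pendant '[[[0,0,0.5,0,0,0],[0,0,1,0,0,0],[0,0,2,0,0,0],[0,0,3,0,0,0],[0,0,4,0,0,0],[0,0,3,0,0,0],[0,0,0,0,0,0],[0,0,0,0,0,0]]]'
python3 - <<'E'
from h import *
import pickle
s=snap('side','s4.png');t=snap('top','t4.png')
for c,n in((s,'s'),(t,'t')):
    hsv=cv2.cvtColor(c['img'],cv2.COLOR_RGB2HSV)
    m=cv2.inRange(hsv,(98,120,80),(120,255,255))
    k,l,st,ce=cv2.connectedComponentsWithStats(m)
    for i in range(1,k):
        if st[i][4]>40 and 190<ce[i][0]<330 and 180<ce[i][1]<300: print(n,'blue',st[i],ce[i].round(1))
    m=cv2.inRange(hsv,(5,140,90),(22,255,255)); k,l,st,ce=cv2.connectedComponentsWithStats(m)
    for i in range(1,k):
        if st[i][4]>15: print(n,'or',st[i],ce[i].round(1),onplane(c,ce[i],.044).round(3))
E
```

```text
clock: 17.25
position: [0.4321, 0.1555, 0.0187]
ee_rot: [0.0, 0.707, 0.708, 0.0]
force: [0.5, -0.8, -0.0]
gripper_width: 0.0864
grasp_force: 0.0
clock: 18.05
position: [0.4324, 0.1556, 0.1548]
ee_rot: [0.001, 0.707, 0.708, 0.001]
force: [-0.3, 0.5, -0.2]
gripper_width: 0.0877
grasp_force: 0.0
s blue [230 233  33  16 350] [245.7 240.3]
s blue [230 247  30   6  44] [245.5 249.2]
s or [225 104  15   2  18] [231.7 104.2] [0.421 0.741 0.044]
s or [182 111  34   3  65] [196.9 112. ] [0.307 0.675 0.044]
s or [211 196   7  13  45] [213.2 202.7] [0.413 0.149 0.044]
s or [307 321  13  42 303] [313.5 339.9] [ 0.631 -0.265  0.044]
t blue [275 225  19  28 318] [284.1 239.6]
t or [364 190  33   6 142] [378.2 192.4] [ 0.628 -0.23   0.044]
```

```bash
python3 - <<'E'
from h import *
t=camera('top')
hsv=cv2.cvtColor(t['img'],cv2.COLOR_RGB2HSV); m=cv2.inRange(hsv,(98,100,60),(120,255,255)); m[:, :260]=0;m[:,310:]=0;m[:215]=0;m[265:]=0
p=np.argwhere(m>0)[:,::-1].astype(np.float32); r=cv2.minAreaRect(cv2.convexHull(p)); print(r)
b=cv2.boxPoints(r); P=np.array([onplane(t,q,.042)[:2] for q in b]); print(P.round(4),P.mean(0),[np.linalg.norm(P[i]-P[i-1]).round(4) for i in range(4)],[np.degrees(np.arctan2(*(P[i]-P[i-1])[::-1])).round(1) for i in range(4)])
print(onplane(t,p.mean(0),.042))
E
python3 -m pendant '[[[0.67,-1.42,0,0,0,7.65],[0.67,-1.42,0,0,0,7.65],[0.67,-1.42,0,0,0,7.65],[0.67,-1.42,0,0,0,7.65],[0.67,-1.42,0,0,0,7.65],[0.67,-1.42,0,0,0,7.65],[0.67,-1.42,0,0,0,7.65],[0.67,-1.42,0,0,0,7.65],[0.67,-1.42,0,0,0,7.65],[0.67,-1.42,0,0,0,7.65],[0,0,0,0,0,0],[0,0,0,0,0,0]]]' 0.16
```

```text
((284.1538391113281, 238.76922607421875), (13.331280708312988, 27.715030670166016), 15.255120277404785)
[[ 0.4682  0.0405]
 [ 0.5375  0.0234]
 [ 0.5293 -0.0099]
 [ 0.4601  0.0076]] [0.49875872 0.01540545] [np.float64(0.0338), np.float64(0.0714), np.float64(0.0343), np.float64(0.0713)] [np.float64(76.3), np.float64(-13.9), np.float64(-103.8), np.float64(165.8)]
[0.49668382 0.01557393 0.042     ]
clock: 19.4
position: [0.4979, 0.0138, 0.1526]
ee_rot: [-0.001, 0.119, 0.993, 0.0]
force: [0.0, -1.4, -0.4]
gripper_width: 0.051
grasp_force: 0.0
```

```bash
python3 -m pendant '[[[0.1,0.16,-2,0,0,0],[0,0,-2,0,0,0],[0,0,-2,0,0,0],[0,0,-2,0,0,0],[0,0,-1.6,0,0,0],[0,0,-1,0,0,0],[0,0,-0.8,0,0,0],[0,0,0,0,0,0],[0,0,0,0,0,0]]]' 0.16
python3 f.py | tail -1
```

```text
clock: 20.3
position: [0.5001, 0.0153, 0.04]
ee_rot: [0.0, 0.117, 0.993, 0.0]
force: [0.4, -0.5, -0.0]
gripper_width: 0.0509
grasp_force: 0.0
[0.5004 0.0152 0.0402] toolz [ 0.001  0.001 -1.   ] j [-1.0820e-01  4.1760e-01  1.8849e+00  8.0000e-04  8.3830e-01 -1.4450e+00]
```

```bash
python3 -m pendant '[[[0,0,-0.5,0,0,0],[0,0,-0.5,0,0,0],[0,0,-0.5,0,0,0],[0,0,0,0,0,0]]]' 0.16
python3 -m pendant '[[[0,0,-0.5,0,0,0],[0,0,-0.5,0,0,0],[0,0,0,0,0,0]]]' 0.16
```

```text
clock: 20.75
position: [0.4993, 0.0152, 0.024]
ee_rot: [-0.001, 0.117, 0.993, 0.0]
force: [-0.4, 0.2, 1.0]
gripper_width: 0.0507
grasp_force: 0.0
clock: 21.05
position: [0.4993, 0.0152, 0.014]
ee_rot: [-0.001, 0.117, 0.993, 0.0]
force: [-0.1, 0.0, 0.2]
gripper_width: 0.0511
grasp_force: 0.0
```

```bash
python3 -m pendant '[[[0,0,-0.5,0,0,0],[0,0,-0.4,0,0,0],[0,0,0,0,0,0]]]' 0.16
python3 -m pendant '[[[0,0,0,0,0,0],[0,0,0,0,0,0],[0,0,0,0,0,0],[0,0,0,0,0,0],[0,0,0,0,0,0]]]' -1
```

```text
clock: 21.35
position: [0.4995, 0.0152, 0.0051]
ee_rot: [-0.001, 0.117, 0.993, 0.0]
force: [-0.1, 0.5, 0.7]
gripper_width: 0.0511
grasp_force: 0.0
clock: 21.85
position: [0.5001, 0.0151, 0.0059]
ee_rot: [0.0, 0.117, 0.993, 0.0]
force: [0.2, -0.4, 1.0]
gripper_width: 0.0317
grasp_force: 30.0
```

```bash
python3 -m pendant '[[[0,0,0.5,0,0,0],[0,0,1,0,0,0],[0,0,2,0,0,0],[0,0,2.5,0,0,0],[0,0,3,0,0,0],[0,0,3,0,0,0],[0,0,0,0,0,0]]]'
python3 -m pendant '[[[-0.3,2.3,0,0,0,1.37],[-0.3,2.3,0,0,0,1.37],[-0.3,2.35,0,0,0,1.37],[-0.3,2.35,0,0,0,1.37],[-0.3,2.35,0,0,0,1.37],[-0.3,2.35,0,0,0,1.37],[-0.3,2.35,0,0,0,1.37],[-0.3,2.35,0,0,0,1.37],[-0.3,2.35,0,0,0,1.37],[-0.3,2.35,0,0,0,1.37],[-0.3,2.35,0,0,0,1.37],[-0.3,2.35,0,0,0,1.37],[-0.3,2.35,0,0,0,1.37],[-0.3,2.35,0,0,0,1.37],[-0.3,2.35,0,0,0,1.37],[0,0,0,0,0,0],[0,0,0,0,0,0]]]'
python3 - <<'E'
from h import *
s=snap('side','s5.png');t=snap('top','t5.png')
a=cv2.resize(t['img'][190:300,70:330],None,fx=2.3,fy=2.3,interpolation=3);b=cv2.resize(s['img'][100:290,180:310],None,fx=2.3*.58,fy=2.3*.58,interpolation=3)
b=cv2.resize(s['img'][110:220,180:267],(200,253),interpolation=3)
o=np.hstack([a,b]); print(o.shape); cv2.imwrite('pics/e5.png',o[:,:,::-1])
E
```

```text
clock: 22.55
position: [0.503, 0.0149, 0.13]
ee_rot: [0.004, 0.117, 0.993, 0.0]
force: [1.5, 0.2, -1.6]
gripper_width: 0.0319
grasp_force: 30.0
clock: 24.25
position: [0.4541, 0.3662, 0.1249]
ee_rot: [-0.001, -0.063, 0.998, -0.0]
force: [0.5, -0.5, -2.3]
gripper_width: 0.0315
grasp_force: 30.0
(253, 798, 3)
```

View pics/e5.png

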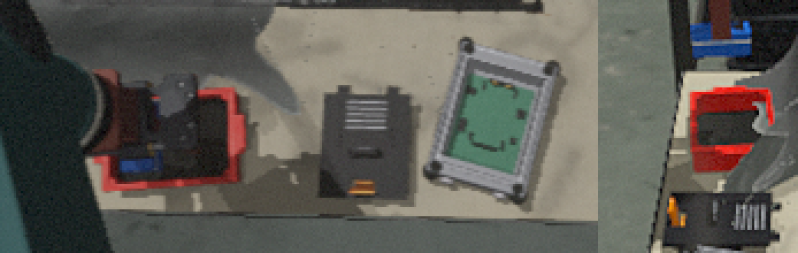

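The top view shows the panel lying flat, outer side up, on bare bench, the unit's bay empty (green board visible) and the pack held over the tray near (131,260).

```bash
python3 -m pendant '[[[0.2,0,-2,0,0,0],[0,0,-2,0,0,0],[0,0,-2,0,0,0],[0,0,-2,0,0,0],[0,0,-1.5,0,0,0],[0,0,-1,0,0,0],[0,0,-0.8,0,0,0],[0,0,0,0,0,0]]]' | egrep 'clock|pos|^force'
python3 -m pendant '[[[0,0,-0.4,0,0,0],[0,0,-0.3,0,0,0],[0,0,-0.1,0,0,0],[0,0,-0.1,0,0,0],[0,0,0,0,0,0]]]'| egrep 'clock|pos|^force'
```

```text
clock: 25.15
position: [0.4565, 0.3659, 0.012]
force: [0.4, -0.1, -1.9]
clock: 25.65
position: [0.457, 0.3667, 0.0038]
force: [-0.4, 0.3, -2.6]
```

```bash
python3 -m pendant '[[[0,0,-0.1,0,0,0],[0,0,-0.1,0,0,0],[0,0,0,0,0,0]]]'| egrep 'clock|pos|^force'
python3 -m pendant '[[[0,0,-0.1,0,0,0],[0,0,0,0,0,0]]]'| egrep 'clock|pos|^force'
```

```text
clock: 25.95
position: [0.4569, 0.3666, 0.0016]
force: [-0.4, 0.5, -2.5]
clock: 26.15
position: [0.4568, 0.3666, 0.0006]
force: [0.5, -0.4, -2.5]
```

```bash
python3 -m pendant '[[[0,0,-0.1,0,0,0],[0,0,0,0,0,0]]]'| egrep 'clock|pos|^force'
python3 -m pendant '[[[0,0,-0.1,0,0,0],[0,0,0,0,0,0]]]'| egrep 'clock|pos|^force'
```

```text
clock: 26.35
position: [0.457, 0.3667, -0.0001]
force: [-0.6, -0.5, 1.3]
clock: 26.55
position: [0.4571, 0.3667, -0.0002]
force: [-2.2, -1.9, 10.0]
```

```bash
python3 -m pendant '[[[0,0,0.08,0,0,0],[0,0,0,0,0,0],[0,0,0,0,0,0],[0,0,0,0,0,0],[0,0,0,0,0,0]]]' 0.2
python3 -m pendant '[[[0,0,0.5,0,0,0],[0,0,1,0,0,0],[0,0,2,0,0,0],[0,0,3,0,0,0],[0,0,3,0,0,0],[0,0,4,0,0,0],[-1,-4,2,0,0,0],[-1,-4,0,0,0,0],[0,-4,0,0,0,0],[0,-4,0,0,0,0],[0,-4,0,0,0,0],[0,-4,0,0,0,0],[0,-4,0,0,0,0],[0,0,0,0,0,0],[0,0,0,0,0,0]]]'
python3 - <<'E'
from h import *
s=snap('side','s6.png');t=snap('top','t6.png')
a=cv2.resize(t['img'][185:295,75:335],None,fx=2.3,fy=2.3,interpolation=3)
b=cv2.resize(s['img'][125:235,195:282],(200,253),interpolation=3)
cv2.imwrite('pics/e6.png',np.hstack([a,b])[:,:,::-1])
E
```

```text
clock: 27.05
position: [0.4569, 0.3666, -0.0007]
ee_rot: [-0.0, -0.062, 0.998, 0.0]
force: [-0.3, 1.0, 0.2]
gripper_width: 0.0531
grasp_force: 0.0
clock: 28.55
position: [0.4372, 0.0861, 0.1553]
ee_rot: [0.0, -0.061, 0.998, 0.0]
force: [-0.1, -0.1, -0.4]
gripper_width: 0.0525
grasp_force: 0.0
```

View pics/e6.png

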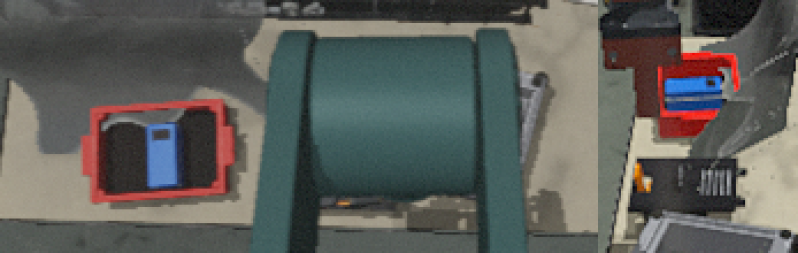

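The pack lies flat inside the red tray, at about (146,251) in the top view. The panel and unit are where they should be and the gripper is clear.

```bash
python3 -c "
from workcell import arm; print(arm.finish_job())"
```

```text
the job is handed in; nothing more can be done
None
```

The job is handed in at about 28.6 s: the panel lies flat, outer side up, on bare bench, the blue battery pack is in the red tray, the camera showed the transmitter still on its spot, and I kept the arm away from the feeler gauge, screwdriver and oiler.

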